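# Hang the finish cupboard's door on its lift-off hinge pins

### The job

Take the small plywood door with the two steel hinge knuckles out of its slotted stand and hang it back on the open bench cupboard: lower both knuckles onto the two upright hinge pins until they are fully home, then let go. The door may hang at any swing angle. Leave the plain plywood front, which has no knuckles, standing in its own stand.

Things in the scene. Friction and masses are not known exactly. Their poses are not given: they have to be found in the camera images.
- door: Plywood door, 0.35 kg, upright. Origin: on the axis of its two steel knuckles (tubes, outer 40, bore 28, 24 mm tall), at the lower one's underside; the upper one is 115 mm higher. x runs from knuckles to free edge (at the start roughly world +y), y normal to its faces, z up. Panel 12 mm thick: x 24 to 164, z -25 to 155 mm; mass centre near x = 86. Pull on the +y face at x 146, z 60, 14 mm proud.
- lower_pin (a point): Foot of the lower hinge pin, 70 mm above the bench: the lower knuckle's underside rests here. Pin: upright steel taper 30 mm tall, 22 mm wide at the foot, 6 at the tip, on a disc 38 wide, 10 thick. -x points straight out of the cupboard's open front (roughly world +y), z up. Cupboard (fixed, 240 mm tall): front face at x = 30, y from -170 to 20 mm. A door hung with its x along -x is clear of it.
- upper_pin (a point): Foot of the upper hinge pin, same pin, disc and axes, exactly 115 mm above lower_pin, so the underside of its disc is 105 mm above lower_pin. The lower knuckle must therefore come in sideways between the pins, from the cupboard's front, with its underside 30 to 81 mm above lower_pin, before the door is lowered.
- panel: Plain front, same plywood panel and pull but no knuckles; stays in its stand. Origin: mid-width, mid-thickness, 25 mm above its lower edge; x along its width, z up. Door and panel each stand in a like fixed wooden stand, which one varies: lower edge 10 mm above the bench in a slot 15 wide, 76 long (under mid-panel), 40 mm deep, so lift the door over 40 mm to free it; neighbours about 160 mm apart.

How it is judged (in metres and radians):
At the end, for the whole second after the job is handed in: The door hangs at rest, both knuckles home: its origin within 10 mm sideways of the lower pin's foot, 5 mm below to 8 mm above it, upright within 7 degrees, at any swing angle; the plain panel stands within 25 mm of its start, upright within 10 degrees (horizontal distance between door and lower_pin below 0.01 m and z of door in the frame of lower_pin between -0.005 and 0.008 m and angle between door's own z axis and vertical below 0.12 rad and linear speed of door below 0.03 m/s and angular speed of door below 0.2 rad/s and distance of panel from where it was at the start of the episode below 0.025 m and angle between panel's own z axis and vertical below 0.17 rad); the robot touches nothing.
It also fails if it takes over 48 s, if anything falls off the work surface, if the arm or the gripper's body presses on something with over 40 N, if the wrist force passes 120 N, or if a joint passes its speed limit or range.

### The arm

A 6-joint arm with a two-finger parallel gripper is mounted at the origin on the work surface. World frame = base frame: x ahead of the robot, y to its left, z up, the work surface at z = 0. Lengths are in mm, angles in degrees, forces in N, time in s.
With the tool pointing down it reaches from about 350 to 850 mm from the base axis. Payload 8.1 kg.
Tool frame: the origin (TCP) lies midway between the tips of the shut fingers; the grasp point (between the pads) lies 19 mm behind it (r.tcp_to_grasp is the distance from the TCP to the grasp point, in mm); z points along the fingers, y is the direction in which the jaws open and shut (so a half turn about z gives the same grasp; the last joint's range is limited). The gripper opens to 85 mm and grips with 20 to 120 N. Pads are 22 mm wide; open, the fingers measure 114 mm over their backs; the gripper's body (76 mm by 85 mm) begins 54 mm behind the grasp point. The pads swing forward as they close: fully open they stand 13 mm farther back than shut.
Start: joints at [-68.033, 7.471, 85.268, -0, 87.261, -4.893], TCP at [271.109, -535.261, 202.692] pointing down, gripper open.
Joint ranges: [-169.43, 169.43], [-51.17, 129.36], [1.28, 143.12], [-76.62, 256.62], [0, 156.53], [-152.29, 152.29]. Speed limits (degrees/s): [136.94, 136.94, 159.86, 180, 180, 180].

### API

Orientations are given as [roll, pitch, yaw] about the fixed x, y, z axes, in that order (R = Rz(yaw) Ry(pitch) Rx(roll)).
In Python, from bench import r gives the robot as it stands.
- The arm moves only by the tool jog_arm, never from a script. Its argument "targets" is a list of rows, each a list of 7 numbers: the shift along the tool's x, y, z in m, then the turn, a rotation vector about the tool's x, y, z in rad, then the closure, from 0 (fully open) to 1 (shut). In form: [[dx, dy, dz, wx, wy, wz, claw], ...]. A call has 1 to 5 rows; each row is the pose to reach, as a shift and turn from the pose commanded when the call began, along the tool's axes at that moment; what a row does not reach only later rows make up. A row lasts 1/12 s, in which the tool goes at most 41.7 mm and 7.16 degrees, less where a joint would pass 70% of its speed; a pose out of reach is approached as far as the arm can. A call with a gripper value outside its range is refused whole. The fingers move at their own pace and stop on an object; "newtons" is the grip in N (left out, the last holds). Time passes only in rows, so rows that repeat a pose let the fingers close. It gives the time, the measured TCP pose, the force and the opening at its end, in the units of the state.
- r.sense(): the state, without advancing time (a new reading comes with each control period).
- r.snapshot(name): name is "scene" or "top" or "wrist"; returns a dict with "pixels" (420x560x3 uint8, red, green, blue), "fx", "fy", "cx", "cy" (pixels), "dist" ([k1, k2, p1, p2, k3] as OpenCV has them; the pictures are not rectified), "origin" and "attitude" of the camera in the world. Camera axes: x right, y down, z forward; pixel columns grow to the right and rows downward; lengths in mm; the calibration is good to about 2 mm. A picture is of the moment at which its call begins. There is no depth.
- r.hand_in(): hands the job in, once; it reports no verdict.
The state is a dict: "time": time; "joint_pos": joint angles; "qd": joint speeds; "joint_efforts": joint torques, N m; "tool_pos": TCP position; "tcp_rot": TCP orientation; "ft_force": force on the tool from outside, world axes, zero at the start; "wrist_torque": the same for the moment, N m; "finger_gap": finger opening in mm.
Only numpy, scipy, OpenCV 4.12 (cv2) and the standard library are available. Lean on these libraries where they do the work, as an engineer would, in place of code of your own. Each camera call takes 0.05 s, during which the arm holds its last target.

## Working session

There is one attempt and no reset: what is moved stays moved. The work goes in short steps, Python scripts to look and compute and a tool call to move; the robot and the scene stay as the last step left them, time stands still between calls to the robot, and variables do not carry over. Pictures are saved under pics/ and viewed, and the job is handed in when it is done.

Besides the shell and the picture viewer there is one more tool, called after "Emit:" as name(argument=value, ...) on one line, values as JSON. jog_arm: Moves the arm, as the interface text tells. Its arguments: {"type":"object","properties":{"targets":{"type":"array","items":{"type":"array","items":{"type":"number"}}},"newtons":{"type":"number"}},"required":["targets"]}

```bash
ls; mkdir -p pics; python3 - <<'E'
from bench import r
import cv2
print(r.sense())
for n in ["scene","top","wrist"]:
    s=r.snapshot(n); cv2.imwrite(f"pics/{n}0.png",s["pixels"][:,:,::-1])
    print(n,{k:v for k,v in s.items() if k!="pixels"})
E
```

```text
pics
{'time': 0.0, 'joint_pos': array([-6.80327534e+01,  7.51467033e+00,  8.53300647e+01,  1.61640307e-03,
        8.72623159e+01, -4.89411541e+00]), 'qd': array([ 0.0510782 ,  0.0032077 , -0.02235974, -0.09269413,  0.00706977,
        0.04842074]), 'joint_efforts': array([ 1.74594454e-03, -5.69387591e+01, -5.00550342e+01,  1.85681802e-04,
        1.48278050e-02, -4.76329819e-05]), 'tool_pos': array([ 270.89032126, -534.68211476,  201.64152952]), 'tcp_rot': array([-1.79893477e+02, -1.07415262e-02,  2.68612733e+01]), 'ft_force': array([ 0.50764563, -0.23438595,  0.27846389]), 'wrist_torque': array([-0.02566819,  0.04803827,  0.00785984]), 'finger_gap': 85.48895749384096}
scene {'fx': 533.8901459580045, 'fy': 533.8901459580045, 'cx': 286.62873534493474, 'cy': 203.8005678512567, 'dist': array([-0.12127893,  0.        ,  0.        ,  0.        ,  0.        ]), 'origin': array([810.70786872, 471.62907274, 997.18335619]), 'attitude': array([-1.45346965e+02,  1.07775378e-01,  1.51066392e+02])}
top {'fx': 443.31693091373944, 'fy': 443.31693091373944, 'cx': 271.5528960129594, 'cy': 210.8817120600466, 'dist': array([0.03179491, 0.        , 0.        , 0.        , 0.        ]), 'origin': array([ 414.4645635 ,  -26.04901324, 1000.29835251]), 'attitude': array([-174.10084265,   -1.47598962,  -88.91849917])}
wrist {'fx': 319.63196713157697, 'fy': 319.63196713157697, 'cx': 281.55145853438836, 'cy': 209.41189197233277, 'dist': array([0.00958466, 0.        , 0.        , 0.        , 0.        ]), 'origin': array([ 331.80608982, -504.64812622,  372.24157296]), 'attitude': array([ 1.64372777e+02,  7.90405901e-02, -6.31770533e+01])}
```

View pics/scene0.png

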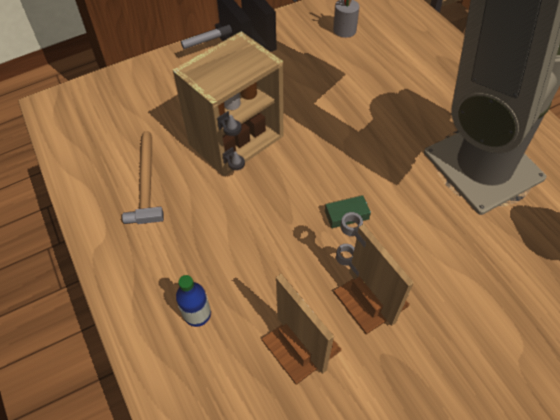

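View pics/top0.png

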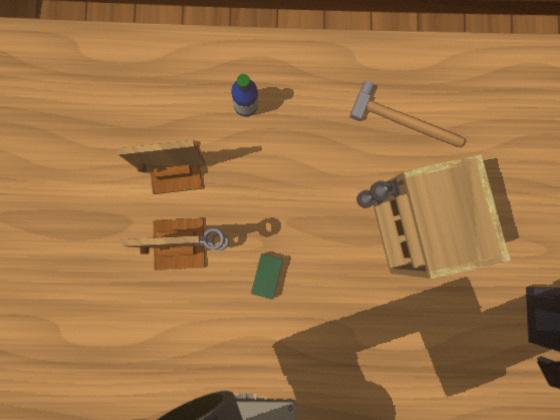

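View pics/wrist0.png

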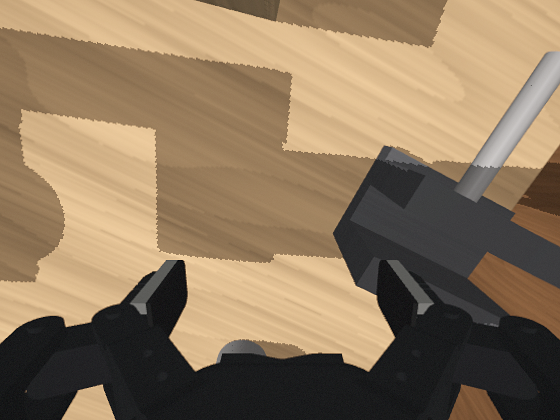

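The scene view shows the door with ring knuckles at about (350,225)/(346,255), the plain panel nearer the camera at (305,325), and the cupboard pins at about (232,122)/(236,160). Top view: door knuckle at (213,239), panel at (165,155), pins at (380,190) and (365,199). I'll zoom in to measure.

```bash
cat > h.py <<'E'
import numpy as np, cv2
from scipy.spatial.transform import Rotation as R
def rot(a): return R.from_euler('xyz',a,degrees=True).as_matrix()
def K(s): return np.array([[s['fx'],0,s['cx']],[0,s['fy'],s['cy']],[0,0,1]])
def ray(s,uv):
    p=cv2.undistortPoints(np.array([[uv]],float),K(s),s['dist'])[0,0]
    d=rot(s['attitude'])@np.array([p[0],p[1],1]); return s['origin'],d/np.linalg.norm(d)
def atz(s,uv,z):
    o,d=ray(s,uv); return o+d*(z-o[2])/d[2]
def proj(s,P):
    Rm=rot(s['attitude']).T; t=-Rm@s['origin']
    return cv2.projectPoints(np.array(P,float).reshape(-1,3),cv2.Rodrigues(Rm)[0],t,K(s),s['dist'])[0][:,0]
def tri(L):
    A=0;b=0
    for s,uv in L:
        o,d=ray(s,uv);M=np.eye(3)-np.outer(d,d);A=A+M;b=b+M@o
    x=np.linalg.solve(A,b); return x,[np.linalg.norm((np.eye(3)-np.outer(d,d))@(x-o)) for o,d in [ray(s,uv) for s,uv in L]]
def crop(s,x0,x1,y0,y1,f,name):
    im=s['pixels'][y0:y1,x0:x1,::-1]; cv2.imwrite('pics/'+name,cv2.resize(im,None,fx=f,fy=f,interpolation=cv2.INTER_CUBIC))
E
python3 - <<'E'
from bench import r
from h import *
import pickle
t=r.snapshot("top");s=r.snapshot("scene");pickle.dump((t,s),open('s0.pkl','wb'))
crop(t,110,240,125,285,3.7,'t_door.png'); crop(t,340,440,160,240,8,'t_pin.png')
crop(s,250,420,190,380,3.1,'s_door.png'); crop(s,190,290,80,180,6,'s_pin.png')
E
```

```text
(no output)
```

View pics/t_door.png

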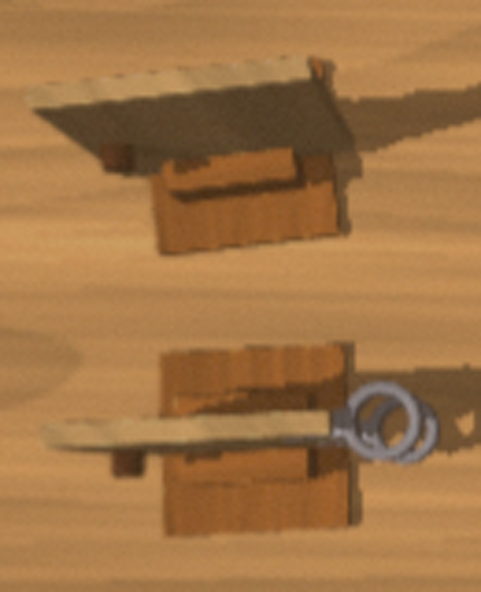

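View pics/t_pin.png

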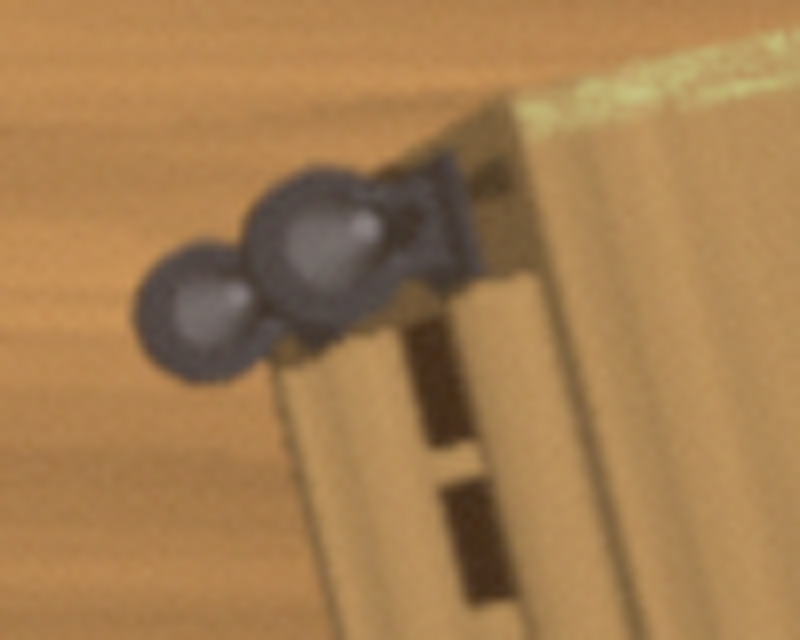

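View pics/s_door.png

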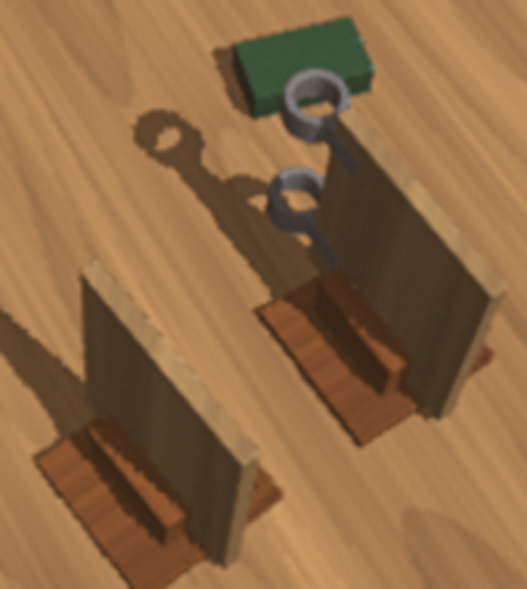

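View pics/s_pin.png

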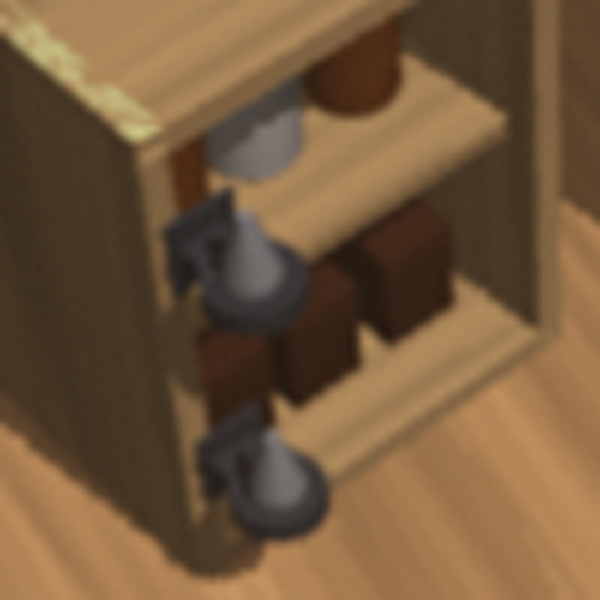

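```bash
cat > m.py <<'E'
from h import *
import pickle
from scipy.optimize import least_squares
t,s=pickle.load(open('s0.pkl','rb'))
T=lambda x,y:(110+(x+.5)/3.7-.5,125+(y+.5)/3.7-.5); S=lambda x,y:(250+(x+.5)/3.1-.5,190+(y+.5)/3.1-.5)
TP=lambda x,y:(340+(x+.5)/8-.5,160+(y+.5)/8-.5); SP=lambda x,y:(190+(x+.5)/6-.5,80+(y+.5)/6-.5)
for n,a,b,z in [("up",TP(324,248),SP(255,283),185),("lo",TP(205,312),SP(278,487),70),("uptip",TP(366,225),SP(243,216),215),("lotip",TP(240,296),SP(268,434),100)]:
    print(n,z,atz(t,a,z)[:2],atz(s,b,z)[:2],tri([(t,a),(s,b)]))
print("knuck top174",atz(t,T(384,421),174),atz(s,S(317,97),174))
print("knuck low59",atz(s,S(297,195),59))
obs=[(t,T(330,410),(24,-6,155)),(t,T(330,436),(24,6,155)),(t,T(42,424),(164,-6,155)),(t,T(50,449),(164,6,155)),(t,T(384,421),(0,0,139)),
 (s,S(317,97),(0,0,139)),(s,S(297,195),(0,0,24)),(s,S(483,297),(164,-6,155)),(s,S(505,290),(164,6,155)),(s,S(441,418),(164,-6,-25)) if 0 else (s,S(333,120),(24,0,155))]
def P(p,q): 
    c,sn=np.cos(p[2]),np.sin(p[2]);return [p[0]+c*q[0]-sn*q[1],p[1]+sn*q[0]+c*q[1],35+q[2]]
for flip in (1,-1):
  f=lambda p:np.concatenate([proj(c,P(p,(q[0],flip*q[1],q[2])))[0]-uv for c,uv,q in obs])
  o=least_squares(f,[350,90,1.57],x_scale=[10,10,.1],loss='soft_l1');print(flip,o.x[:2],np.degrees(o.x[2]),o.cost,np.round(o.fun.reshape(-1,2),1).tolist())
# panel top edge
for a in [(315,70),(30,100)]: print(atz(t,T(*a),190))
# cupboard top front edge
for a in [(515,100),(650,690)]: print(atz(t,TP(*a),240))
E
python3 m.py
```

```text
up 185 [ 541.59883419 -247.29662873] [ 545.36945146 -244.17436828] (array([ 542.97636665, -249.34407035,  178.66663471]), [np.float64(0.48952071996278285), np.float64(0.48952071996283514)])
lo 70 [ 541.65491928 -246.70137584] [ 544.81955823 -247.84549179] (array([ 543.16523288, -248.2020264 ,   67.96418977]), [np.float64(1.5483553132744805), np.float64(1.548355313274314)])
uptip 215 [ 542.35541314 -248.65533439] [ 545.51080656 -247.47457689] (array([ 543.65280164, -250.31689008,  211.12738953]), [np.float64(0.83503777194457), np.float64(0.8350377719444401)])
lotip 100 [ 541.90110579 -248.62310234] [ 545.74214179 -248.92686409] (array([ 543.63632166, -250.52126453,   96.46533612]), [np.float64(1.5507113849867444), np.float64(1.5507113849865557)])
knuck top174 [446.58949001  61.15618387 174.        ] [450.4360841   64.56388994 174.        ]
knuck low59 [452.64708415  65.14670878  59.        ]
1 [448.76994199  61.79152865] 93.51206049062091 17.3360171769817 [[0.0, -1.3], [0.2, -1.8], [-0.2, -1.9], [-2.3, -2.0], [-0.3, -1.2], [-0.1, -1.5], [0.7, -2.1], [2.2, -0.4], [0.6, -1.7], [3.6, -4.3]]
-1 [451.02505833  62.05539806] 92.21051468939768 47.592645322042536 [[0.0, 3.7], [-0.0, -9.9], [-0.3, 1.5], [-2.4, -11.9], [-0.4, -2.4], [-1.0, -0.9], [-0.1, -1.5], [5.1, -2.1], [-7.6, 3.6], [2.4, -3.5]]
[621.11705948  99.5375985  190.        ]
[601.96676421 239.60737014 190.        ]
[ 566.62478906 -274.39231739  240.        ]
[ 438.56921416 -301.93103993  240.        ]
```

```bash
cat > go.py <<'E'
import sys
from bench import r
from h import *
def go(x,y,z,yaw):
    st=r.sense(); p=st['tool_pos'];Rm=rot(st['tcp_rot']);Rt=rot([180,0,yaw])
    d=Rm.T@(np.array([x,y,z])-p)/1000; w=R.from_matrix(Rm.T@Rt).as_rotvec()
    print("t",round(st['time'],2),"pos",p.round(1),"rot",st['tcp_rot'].round(2),"gap",round(st['finger_gap'],1),"F",st['ft_force'].round(1)); print("d",d.round(4),"w",w.round(3))
if __name__=="__main__": go(*map(float,sys.argv[1:5]))
E
python3 go.py 340 -300 330 60; python3 go.py 271 -535 330 27
```

```text
t 0.25 pos [ 271.  -535.   202.2] rot [-179.95   -0.     26.86] gap 85.5 F [ 0.5 -0.2  0. ]
d [ 0.1677 -0.1786 -0.1276] w [-0.001 -0.    -0.578]
t 0.25 pos [ 271.  -535.   202.2] rot [-179.95   -0.     26.86] gap 85.5 F [ 0.5 -0.2  0. ]
d [ 0.000e+00 -1.000e-04 -1.278e-01] w [-0.001 -0.    -0.002]
```

Emit:
jog_arm(targets=[[0, 0, -0.04, 0, 0, 0, 0], [0, 0, -0.08, 0, 0, 0, 0], [0.01, -0.01, -0.12, 0, 0, -0.1, 0], [0.04, -0.04, -0.128, 0, 0, -0.22, 0], [0.07, -0.07, -0.128, 0, 0, -0.34, 0]])

```text
time: 0.67
tool_pos: [301.6, -445.0, 335.3]
tcp_rot: [179.6, 0.1, 46.5]
ft_force: [0.9, 0.4, 0.6]
finger_gap: 85.4
```

```bash
python3 go.py 442 145 320 93;python3 go.py 350 -260 330 70
```

```text
t 0.67 pos [ 301.6 -445.   335.3] rot [1.7961e+02 1.3000e-01 4.6520e+01] gap 85.4 F [0.9 0.4 0.6]
d [ 0.5248 -0.3042  0.012 ] w [ 0.006  0.005 -0.811]
t 0.67 pos [ 301.6 -445.   335.3] rot [1.7961e+02 1.3000e-01 4.6520e+01] gap 85.4 F [0.9 0.4 0.6]
d [ 0.1676 -0.0922  0.0042] w [ 0.006  0.004 -0.41 ]
```

Emit:
jog_arm(targets=[[0.035, -0.02, 0, 0, 0, -0.1, 0], [0.07, -0.04, 0, 0, 0, -0.2, 0], [0.105, -0.06, 0.005, 0, 0, -0.3, 0], [0.14, -0.08, 0.005, 0, 0, -0.4, 0], [0.175, -0.1, 0.005, 0, 0, -0.5, 0]])

```text
time: 1.08
tool_pos: [349.4, -246.1, 325.3]
tcp_rot: [-180.0, -0.0, 75.2]
ft_force: [0.6, 0.3, 0.3]
finger_gap: 85.4
```

```bash
python3 go.py 442 145 320 93
```

```text
t 1.08 pos [ 349.4 -246.1  325.3] rot [-1.800e+02 -1.000e-02  7.524e+01] gap 85.4 F [0.6 0.3 0.3]
d [ 0.4018 -0.0101  0.0054] w [-0.   -0.   -0.31]
```

Emit:
jog_arm(targets=[[0.04, -0.001, 0, 0, 0, -0.06, 0], [0.08, -0.002, 0, 0, 0, -0.12, 0], [0.12, -0.003, 0, 0, 0, -0.18, 0], [0.16, -0.004, 0.005, 0, 0, -0.24, 0], [0.2, -0.005, 0.005, 0, 0, -0.31, 0]])

```text
time: 1.5
tool_pos: [396.3, -51.6, 320.2]
tcp_rot: [180.0, 0.0, 92.9]
ft_force: [1.3, 0.0, -0.9]
finger_gap: 85.6
```

```bash
python3 go.py 442 145 320 93
```

```text
t 1.5 pos [396.3 -51.6 320.2] rot [179.99   0.    92.89] gap 85.6 F [ 1.3  0.  -0.9]
d [0.1941 0.0556 0.0002] w [ 0.     0.    -0.002]
```

Emit:
jog_arm(targets=[[0.04, 0.011, 0, 0, 0, 0, 0], [0.08, 0.022, 0, 0, 0, 0, 0], [0.12, 0.034, 0, 0, 0, 0, 0], [0.16, 0.045, 0, 0, 0, 0, 0], [0.194, 0.056, 0, 0, 0, 0, 0]])

```text
time: 1.92
tool_pos: [443.0, 145.7, 320.8]
tcp_rot: [180.0, -0.0, 92.8]
ft_force: [0.4, -0.8, 1.7]
finger_gap: 85.1
```

```bash
cat > shot.py <<'E'
import sys,pickle
from bench import r
from h import *
n=sys.argv[1];tag=sys.argv[2]
s=r.snapshot(n);cv2.imwrite(f'pics/{tag}.png',s['pixels'][:,:,::-1]);pickle.dump(s,open(tag+'.pkl','wb'))
print(s['origin'].round(1),s['attitude'].round(2),r.sense()['tool_pos'])
E
python3 shot.py wrist w1
```

```text
[439.5 213.3 491.3] [ 1.6439e+02 -2.0000e-02  2.7700e+00] [443.53170828 150.55868868 319.96574048]
```

View pics/w1.png

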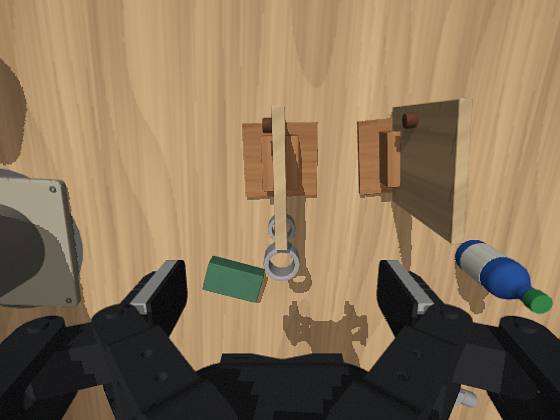

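The wrist view shows the door's top edge from (279,107) to (281,250), its knuckles at (282,263) and (282,227), and the plain panel to the right.

```bash
python3 - <<'E'
from h import *;import pickle
s=pickle.load(open('w1.pkl','rb')); crop(s,230,330,90,290,3,'w1c.png')
for uv,z in [((279,107),190),((280.5,250),190),((282.3,264),174),((282,227.5),59)]: print(z,atz(s,uv,z).round(1))
E
```

```text
190 [436.8 224.5 190. ]
190 [444.7  86.5 190. ]
174 [447.7  63.5 174. ]
59 [447.5  65.9  59. ]
```

View pics/w1c.png

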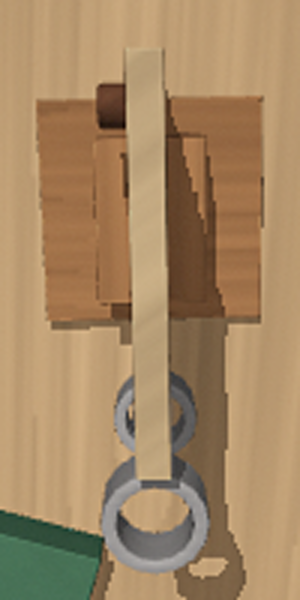

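```bash
python3 go.py 442.5 149.5 146 93.5
```

```text
t 1.97 pos [443.5 150.6 320. ] rot [-180.     -0.21   92.99] gap 85.2 F [-5.3  2.4 -2.6]
d [-0.0016 -0.0011  0.174 ] w [-0.    -0.004 -0.009]
```

Emit:
jog_arm(targets=[[-0.001, -0.001, 0.035, 0, 0, -0.009, 0], [-0.001, -0.001, 0.075, 0, 0, -0.009, 0], [-0.001, -0.001, 0.11, 0, 0, -0.009, 0], [-0.001, -0.001, 0.145, 0, 0, -0.009, 0], [-0.001, -0.001, 0.174, 0, 0, -0.009, 0]])

```text
time: 2.38
tool_pos: [441.0, 141.7, 143.9]
tcp_rot: [-179.9, 0.0, 93.3]
ft_force: [-0.3, 0.7, 0.3]
finger_gap: 85.3
```

Emit:
jog_arm(targets=[[0, 0, 0, 0, 0, 0, 0.3], [0, 0, 0, 0, 0, 0, 0.6], [0, 0, 0, 0, 0, 0, 1], [0, 0, 0, 0, 0, 0, 1], [0, 0, 0, 0, 0, 0, 1]], newtons=60)

```text
time: 2.8
tool_pos: [444.0, 142.1, 149.3]
tcp_rot: [179.8, -0.0, 93.3]
ft_force: [0.9, 0.0, -0.2]
finger_gap: 25.8
```

Emit:
jog_arm(targets=[[0, 0, 0, 0, 0, 0, 1], [0, 0, 0, 0, 0, 0, 1], [0, 0, 0, 0, 0, 0, 1], [0, 0, 0, 0, 0, 0, 1], [0, 0, 0, 0, 0, 0, 1]])

```text
time: 3.22
tool_pos: [443.5, 142.1, 148.8]
tcp_rot: [179.8, -0.0, 93.3]
ft_force: [-0.8, 0.3, 6.9]
finger_gap: 10.1
```

```bash
python3 go.py 442.5 149.5 146 93.5; python3 shot.py wrist w2
```

```text
t 3.22 pos [443.5 142.1 148.8] rot [ 1.7981e+02 -3.0000e-02  9.3260e+01] gap 10.1 F [-0.8  0.3  6.9]
d [ 0.0074 -0.0006  0.0028] w [ 0.003 -0.    -0.004]
[439.1 209.6 319.4] [164.39  -0.18   3.23] [443.56076211 142.08689259 148.85655016]
```

View pics/w2.png

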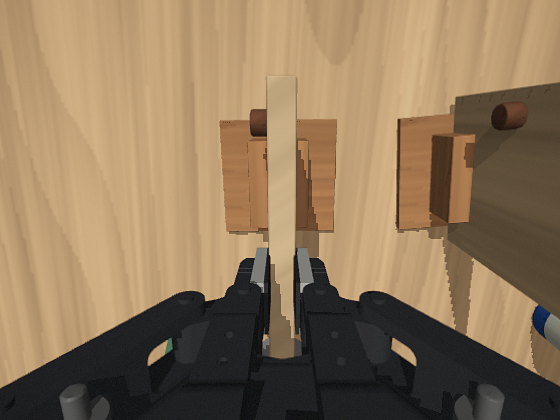

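The jaws hold the top edge of the door (edge from (282,77) down into the jaws). Next I lift it.

Emit:
jog_arm(targets=[[0, 0, -0.01, 0, 0, 0, 1], [0, 0, -0.03, 0, 0, 0, 1], [0, 0, -0.05, 0, 0, 0, 1], [0, 0, -0.07, 0, 0, 0, 1], [0, 0, -0.09, 0, 0, 0, 1]], newtons=80)

```text
time: 3.68
tool_pos: [441.9, 141.8, 237.9]
tcp_rot: [-180.0, 0.0, 93.3]
ft_force: [-0.4, 0.3, -3.4]
finger_gap: 9.8
```

Emit:
jog_arm(targets=[[0, 0, -0.004, 0, 0, 0, 1], [0, 0, -0.004, 0, 0, 0, 1]])

```text
time: 3.85
tool_pos: [443.2, 142.1, 242.6]
tcp_rot: [179.8, -0.0, 93.3]
ft_force: [-0.3, 0.8, -3.7]
finger_gap: 10.1
```

```bash
python3 go.py 443.5 142 240 93.5; python3 shot.py scene s3;python3 shot.py top t3; python3 shot.py wrist w3
```

```text
t 3.85 pos [443.2 142.1 242.6] rot [ 1.7981e+02 -3.0000e-02  9.3270e+01] gap 10.1 F [-0.3  0.8 -3.7]
d [-0.0001  0.0002  0.0026] w [ 0.003 -0.    -0.004]
[810.7 471.6 997.2] [-1.4535e+02  1.1000e-01  1.5107e+02] [442.42974446 141.87182847 240.8065765 ]
[ 414.5  -26.  1000.3] [-174.1    -1.48  -88.92] [441.80070217 141.77315792 239.63473206]
[438.1 209.4 410.1] [1.6435e+02 8.0000e-02 3.2300e+00] [441.42148791 141.67427472 239.02892334]
```

View pics/s3.png

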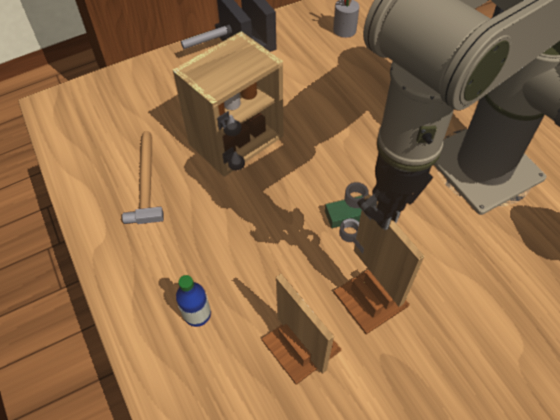

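View pics/t3.png

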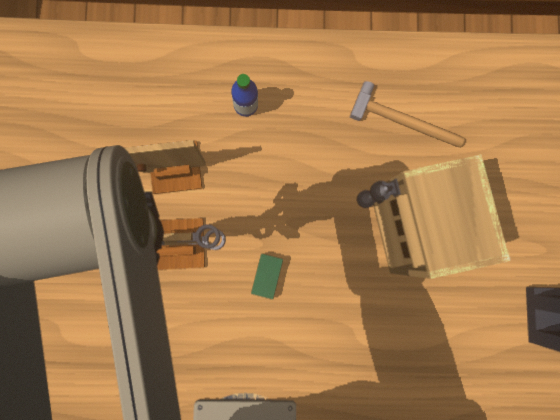

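```bash
python3 - <<'E'
from h import *;import pickle
t=pickle.load(open('t3.pkl','rb'));crop(t,150,240,215,265,6,'t3c.png')
s=pickle.load(open('s3.pkl','rb'));crop(s,320,430,170,310,4,'s3c.png')
E
```

```text
(no output)
```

View pics/t3c.png

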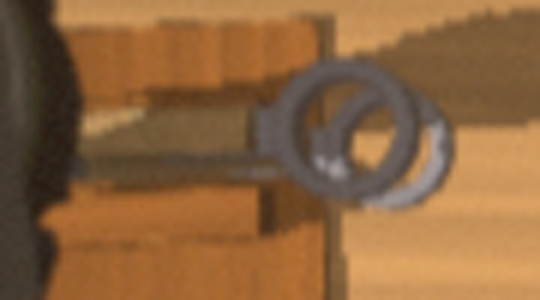

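View pics/s3c.png

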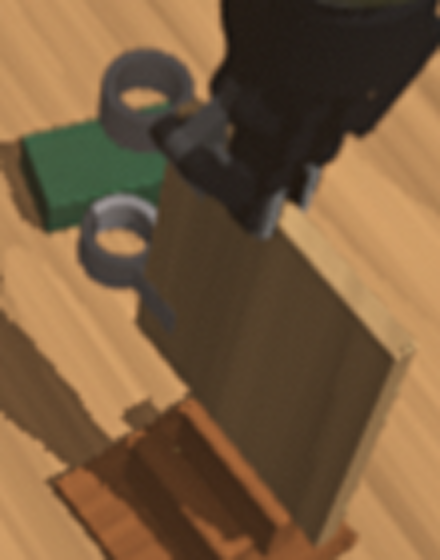

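View pics/w3.png

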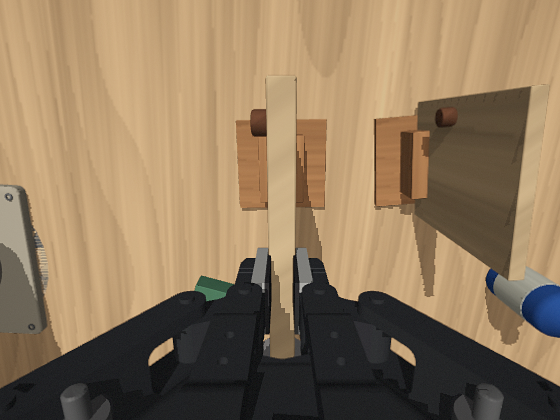

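```bash
python3 - <<'E'
from h import *;import pickle
t=pickle.load(open('t3.pkl','rb'));s=pickle.load(open('s3.pkl','rb'))
T=lambda x,y:(150+(x+.5)/6-.5,215+(y+.5)/6-.5);S=lambda x,y:(320+(x+.5)/4-.5,170+(y+.5)/4-.5)
print(atz(t,T(349,129),265),atz(s,S(147,86),265),tri([(t,T(349,129)),(s,S(147,86))]))
print(atz(t,T(388,145),150),atz(s,S(122,228),150),tri([(t,T(388,145)),(s,S(122,228))]))
E
```

```text
[446.71989346  60.99672072 265.        ] [450.82194697  62.56759277 265.        ] (array([447.78699323,  60.81110061, 260.65636846]), [np.float64(1.1207897213604598), np.float64(1.120789721360424)])
[446.92238519  62.08876339 150.        ] [449.77366242  61.71684626 150.        ] (array([447.96185365,  61.52147019, 148.05936462]), [np.float64(1.2331598572215714), np.float64(1.2331598572214386)])
```

```bash
python3 go.py 500 -51 240 102
```

```text
t 4.0 pos [441.4 141.7 239. ] rot [-1.7986e+02  2.0000e-02  9.3260e+01] gap 9.6 F [-0.3  0.3 -4.8]
d [-0.1957  0.0475 -0.001 ] w [-0.002  0.    -0.153]
```

Emit:
jog_arm(targets=[[-0.02, 0.003, 0, 0, 0, 0, 1], [-0.045, 0.008, 0, 0, 0, -0.03, 1], [-0.07, 0.016, 0, 0, 0, -0.06, 1], [-0.095, 0.023, 0, 0, 0, -0.09, 1], [-0.12, 0.03, 0, 0, 0, -0.12, 1]])

```text
time: 4.42
tool_pos: [478.3, 22.7, 238.8]
tcp_rot: [-179.8, -0.0, 100.3]
ft_force: [-0.1, -0.2, -3.6]
finger_gap: 9.9
```

```bash
python3 go.py 500 -51 240 102
```

```text
t 4.42 pos [478.3  22.7 238.8] rot [-1.7984e+02 -4.0000e-02  1.0025e+02] gap 9.9 F [-0.1 -0.2 -3.6]
d [-0.0764  0.0083 -0.0013] w [-0.003 -0.001 -0.031]
```

Emit:
jog_arm(targets=[[-0.025, 0.003, 0, 0, 0, -0.02, 1], [-0.05, 0.005, 0, 0, 0, -0.031, 1], [-0.07, 0.008, -0.001, 0, 0, -0.031, 1], [-0.076, 0.008, -0.001, 0, 0, -0.031, 1], [-0.076, 0.008, -0.001, 0, 0, -0.031, 1]])

```text
time: 4.83
tool_pos: [499.6, -51.0, 239.8]
tcp_rot: [-179.8, -0.1, 101.8]
ft_force: [-0.3, 1.6, -4.5]
finger_gap: 9.6
```

```bash
python3 shot.py top t4;python3 shot.py scene s4; python3 go.py 524.7 -168.7 240 102; python3 - <<'E'
from h import *;import pickle
t=pickle.load(open('t4.pkl','rb'));crop(t,260,420,150,270,5,'t4c.png')
s=pickle.load(open('s4.pkl','rb'));crop(s,190,350,80,240,4,'s4c.png')
E
```

```text
[ 414.5  -26.  1000.3] [-174.1    -1.48  -88.92] [499.45830962 -49.73836773 240.09364661]
[810.7 471.6 997.2] [-1.4535e+02  1.1000e-01  1.5107e+02] [499.53932204 -49.08405827 240.44234151]
t 4.93 pos [499.5 -49.1 240.4] rot [-1.7989e+02 -8.0000e-02  1.0189e+02] gap 9.9 F [-0.1  0.4 -3.1]
d [-0.1222 -0.      0.0003] w [-0.002 -0.001 -0.002]
```

View pics/t4c.png

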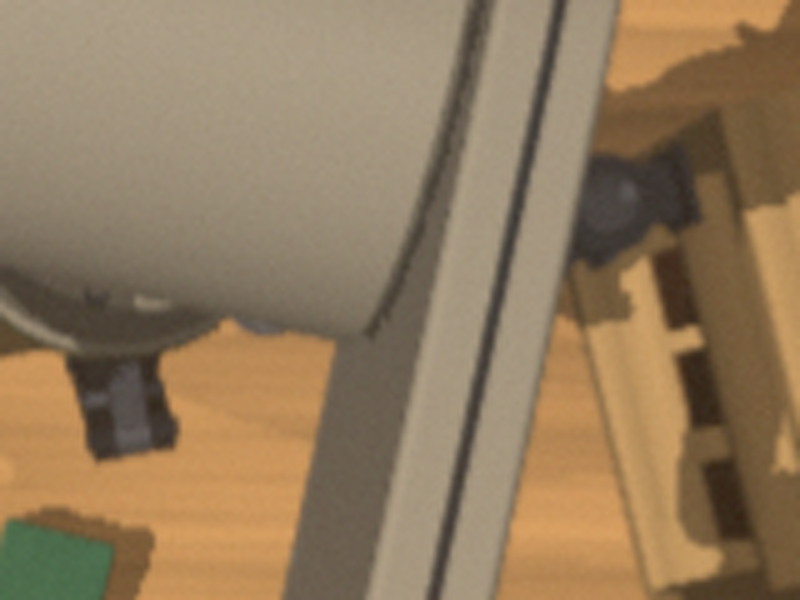

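View pics/s4c.png

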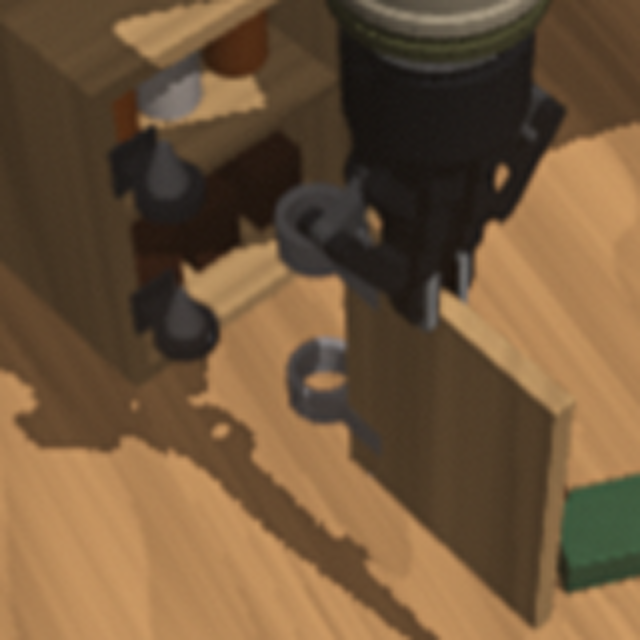

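Emit:
jog_arm(targets=[[-0.02, 0, 0, 0, 0, 0, 1], [-0.04, 0, 0, 0, 0, 0, 1], [-0.06, 0, 0, 0, 0, 0, 1], [-0.075, 0, 0, 0, 0, 0, 1], [-0.09, 0, 0, 0, 0, 0, 1]])

```text
time: 5.35
tool_pos: [518.9, -137.5, 241.3]
tcp_rot: [-180.0, -0.0, 102.0]
ft_force: [0.3, 0.2, -4.4]
finger_gap: 9.5
```

```bash
python3 shot.py scene s5; python3 go.py 524.7 -168.7 240 102; python3 - <<'E'
from h import *;import pickle
s=pickle.load(open('s5.pkl','rb'));crop(s,190,310,80,200,5,'s5c.png')
E
```

```text
[810.7 471.6 997.2] [-1.4535e+02  1.1000e-01  1.5107e+02] [ 519.15775808 -140.24075093  241.28442777]
t 5.4 pos [ 519.2 -140.2  241.3] rot [-1.7997e+02  7.0000e-02  1.0190e+02] gap 9.4 F [-0.8 -2.9 -3.3]
d [-0.029  -0.0004  0.0013] w [-0.001  0.001 -0.002]
```

View pics/s5c.png

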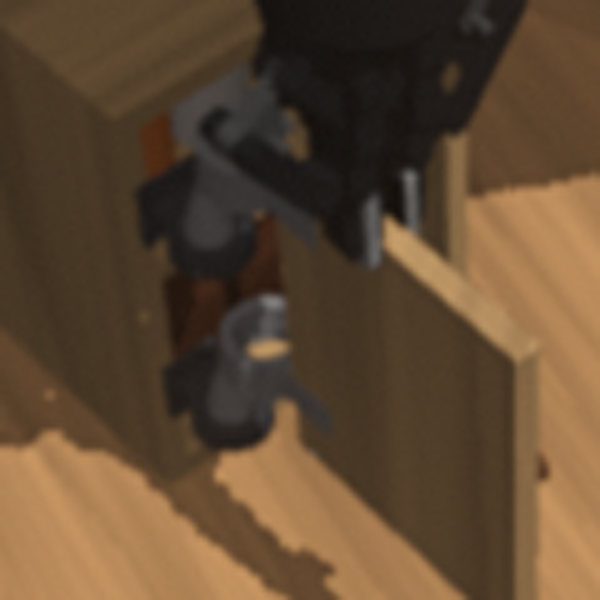

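Emit:
jog_arm(targets=[[-0.01, 0, 0, 0, 0, 0, 1], [-0.02, 0, 0.001, 0, 0, 0, 1], [-0.029, 0, 0.001, 0, 0, 0, 1], [-0.029, 0, 0.001, 0, 0, 0, 1], [-0.029, 0, 0.001, 0, 0, 0, 1]])

```text
time: 5.82
tool_pos: [524.8, -166.3, 240.5]
tcp_rot: [-180.0, -0.0, 101.9]
ft_force: [0.7, -0.6, -4.1]
finger_gap: 9.7
```

```bash
python3 shot.py scene s6; python3 shot.py top t6; python3 go.py 524.7 -168.7 240 102; python3 - <<'E'
from h import *;import pickle
s=pickle.load(open('s6.pkl','rb'));crop(s,200,280,80,180,6,'s6c.png')
E
```

```text
[810.7 471.6 997.2] [-1.4535e+02  1.1000e-01  1.5107e+02] [ 524.80469899 -165.94912006  240.56352312]
[ 414.5  -26.  1000.3] [-174.1    -1.48  -88.92] [ 524.78659367 -165.7537932   240.62063859]
t 5.92 pos [ 524.8 -165.8  240.6] rot [-1.7999e+02 -3.0000e-02  1.0192e+02] gap 9.6 F [-0.3 -0.  -3.7]
d [-0.0029 -0.0007  0.0006] w [-0.    -0.    -0.001]
```

View pics/s6c.png

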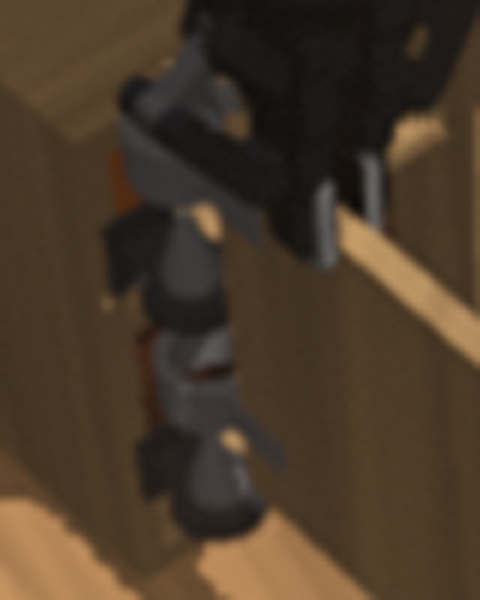

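View pics/t6.png

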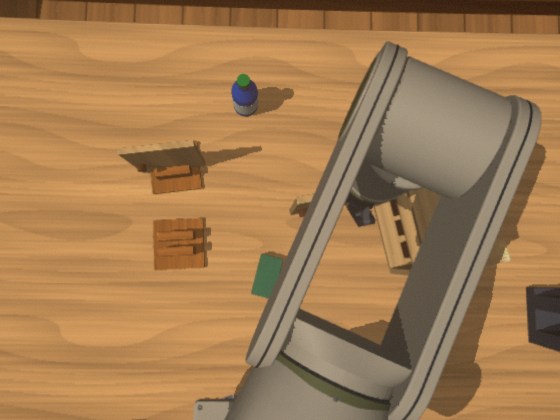

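```bash
cat > ov.py <<'E'
from h import *;import pickle,sys
tag,x,y,z,out=sys.argv[1],*map(float,sys.argv[2:5]),sys.argv[5]
s=pickle.load(open(tag+'.pkl','rb'));f=8;x0,y0,x1,y1=205,85,275,180
im=cv2.resize(s['pixels'][y0:y1,x0:x1,::-1].copy(),None,fx=f,fy=f,interpolation=cv2.INTER_CUBIC)
im=cv2.convertScaleAbs(im,alpha=1.8,beta=10)
a=np.linspace(0,2*np.pi,60)
def circ(cx,cy,zz,rr,col):
    p=proj(s,np.c_[cx+rr*np.cos(a),cy+rr*np.sin(a),0*a+zz]); p=((p-[x0,y0]+.5)*f-.5)
    cv2.polylines(im,[p.astype(np.int32)],True,col,1)
for h in (0,115):
    for dz,rr in ((24,20),(24,14),(0,20)): circ(x,y,z+h+dz,rr,(0,255,255))
    circ(545.1,-246.8,70+h,19,(0,255,0));circ(545.1,-246.8,100+h,3,(0,255,0))
cv2.imwrite('pics/'+out,im)
E
python3 - <<'E'
# predicted knuckle in scene frame
import numpy as np
print(450.3+94.8+0.1, 62.1-308.8+2.9)
E
python3 ov.py s6 545.2 -243.8 126 ov6.png
```

```text
545.2 -243.8
```

View pics/ov6.png

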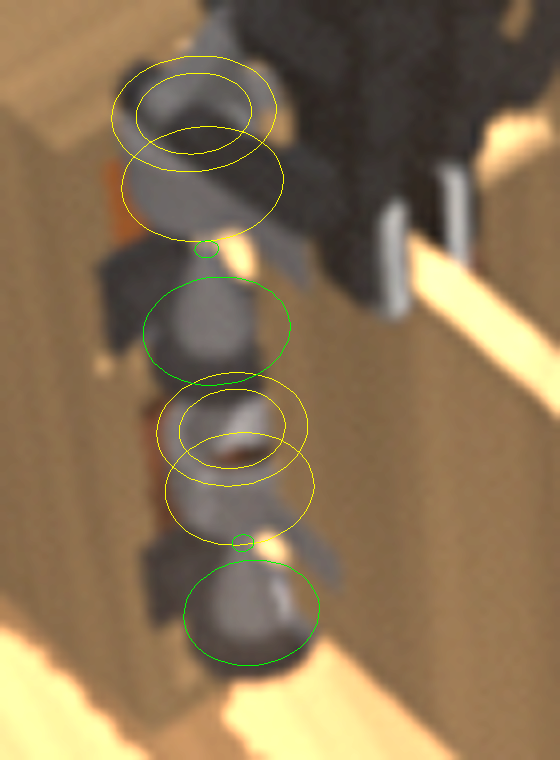

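```bash
python3 - <<'E'
from h import *;import pickle
s=pickle.load(open('s6.pkl','rb'));im=s['pixels'][125:165,215:260,::-1]
im=cv2.convertScaleAbs(cv2.resize(im,None,fx=14,fy=14,interpolation=cv2.INTER_CUBIC),alpha=2.3);cv2.imwrite('pics/z6.png',im)
E
```

```text
(no output)
```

View pics/z6.png

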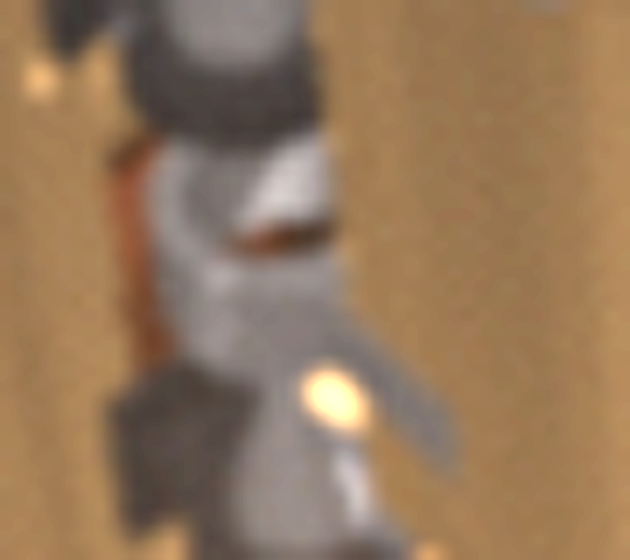

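Emit:
jog_arm(targets=[[-0.003, 0, 0.005, 0, 0, 0, 1], [-0.003, 0, 0.012, 0, 0, 0, 1], [-0.003, 0, 0.02, 0, 0, 0, 1], [-0.003, 0, 0.028, 0, 0, 0, 1], [-0.003, 0, 0.034, 0, 0, 0, 1]])

```text
time: 6.33
tool_pos: [524.8, -168.6, 204.8]
tcp_rot: [-179.9, -0.1, 101.9]
ft_force: [-0.4, -0.1, -4.4]
finger_gap: 9.4
```

```bash
python3 shot.py scene s7;  python3 go.py 524.7 -168.7 185 102; python3 ov.py s7 545.2 -246.5 93 ov7.png
```

```text
[810.7 471.6 997.2] [-1.4535e+02  1.1000e-01  1.5107e+02] [ 524.28446063 -168.39373496  203.57814785]
t 6.38 pos [ 524.3 -168.4  203.6] rot [-1.7983e+02 -1.2000e-01  1.0192e+02] gap 9.5 F [ 0.1 -0.2 -5.3]
d [-0.0004  0.0004  0.0186] w [-0.003 -0.002 -0.001]
```

View pics/ov7.png

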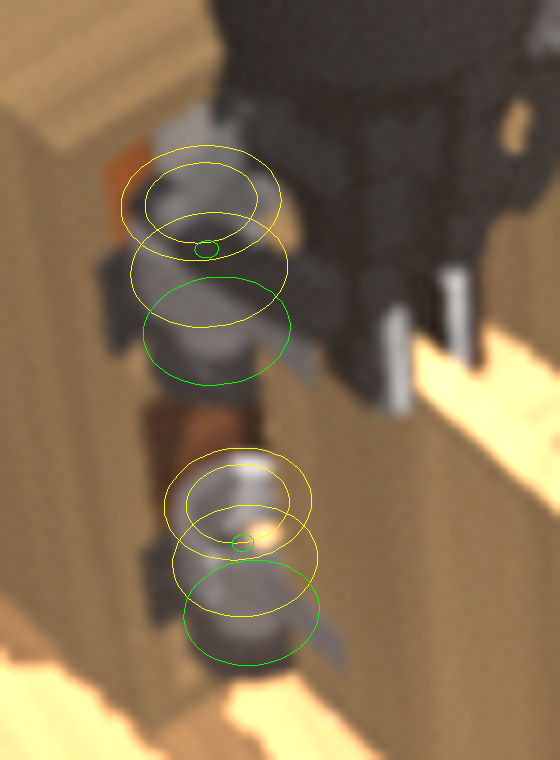

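The overlay shows the knuckles surrounding both pins, and there is no contact force. I keep lowering slowly.

Emit:
jog_arm(targets=[[0, 0, 0.003, 0, 0, 0, 1], [0, 0, 0.006, 0, 0, 0, 1], [0, 0, 0.009, 0, 0, 0, 1], [0, 0, 0.011, 0, 0, 0, 1], [0, 0, 0.013, 0, 0, 0, 1]])

```text
time: 6.8
tool_pos: [525.6, -169.1, 193.7]
tcp_rot: [180.0, 0.0, 101.9]
ft_force: [-0.1, -0.8, -3.8]
finger_gap: 9.5
```

Emit:
jog_arm(targets=[[0, 0, 0, 0, 0, 0, 1], [0, 0, 0.001, 0, 0, 0, 1], [0, 0, 0.002, 0, 0, 0, 1]])

```text
time: 7.05
tool_pos: [525.6, -169.1, 191.9]
tcp_rot: [180.0, 0.0, 101.9]
ft_force: [-0.4, 0.1, -3.9]
finger_gap: 9.8
```

Emit:
jog_arm(targets=[[0, 0, 0.001, 0, 0, 0, 1], [0, 0, 0.002, 0, 0, 0, 1], [0, 0, 0.003, 0, 0, 0, 1], [0, 0, 0.004, 0, 0, 0, 1], [0, 0, 0.005, 0, 0, 0, 1]])

```text
time: 7.47
tool_pos: [525.5, -169.0, 186.6]
tcp_rot: [-180.0, -0.0, 101.9]
ft_force: [-0.4, -0.2, -4.0]
finger_gap: 9.6
```

Emit:
jog_arm(targets=[[0, 0, 0.001, 0, 0, 0, 1], [0, 0, 0.002, 0, 0, 0, 1], [0, 0, 0.003, 0, 0, 0, 1], [0, 0, 0.003, 0, 0, 0, 1]])

```text
time: 7.8
tool_pos: [525.5, -169.0, 183.8]
tcp_rot: [180.0, 0.0, 101.9]
ft_force: [0.2, -0.2, -3.8]
finger_gap: 9.5
```

```bash
python3 shot.py scene s8;  python3 go.py 524.7 -168.7 185 102; python3 ov.py s8 545.2 -246.5 70 ov8.png
```

```text
[810.7 471.6 997.2] [-1.4535e+02  1.1000e-01  1.5107e+02] [ 525.55195412 -169.03875439  183.78299003]
t 7.85 pos [ 525.6 -169.   183.8] rot [1.7999e+02 1.0000e-02 1.0192e+02] gap 9.4 F [-0.3  0.  -3.4]
d [ 0.0005 -0.0008 -0.0012] w [ 0.     0.    -0.001]
```

View pics/ov8.png

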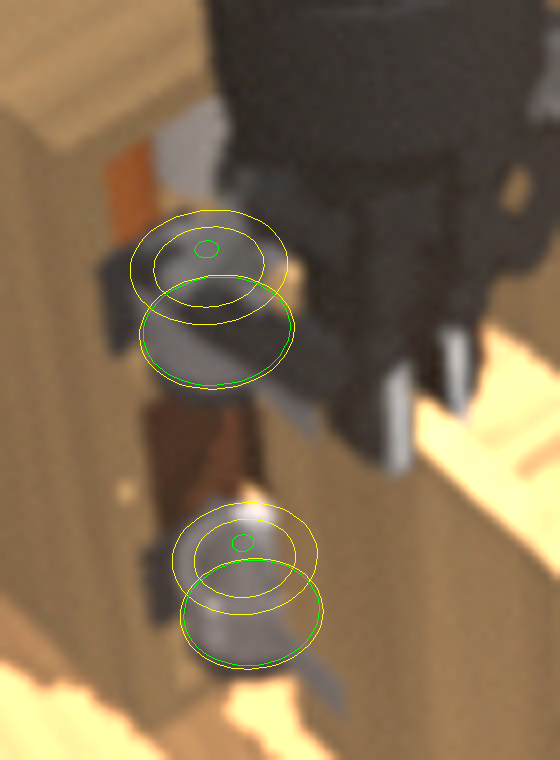

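Emit:
jog_arm(targets=[[0, 0, 0.001, 0, 0, 0, 1], [0, 0, 0.001, 0, 0, 0, 1], [0, 0, 0.002, 0, 0, 0, 1], [0, 0, 0.002, 0, 0, 0, 1]])

```text
time: 8.18
tool_pos: [526.0, -168.8, 183.3]
tcp_rot: [179.9, 0.0, 101.9]
ft_force: [-4.2, 4.2, 8.1]
finger_gap: 9.6
```

Emit:
jog_arm(targets=[[0, 0, 0.001, 0, 0, 0, 1], [0, 0, 0.001, 0, 0, 0, 1], [0, 0, 0.001, 0, 0, 0, 1]])

```text
time: 8.43
tool_pos: [526.2, -168.7, 183.2]
tcp_rot: [179.9, 0.0, 101.9]
ft_force: [-6.4, 6.1, 12.8]
finger_gap: 9.5
```

Emit:
jog_arm(targets=[[0, 0, 0, 0, 0, 0, 0.8], [0, 0, 0, 0, 0, 0, 0.7], [0, 0, 0, 0, 0, 0, 0.6], [0, 0, 0, 0, 0, 0, 0.5], [0, 0, 0, 0, 0, 0, 0.4]])

```text
time: 8.85
tool_pos: [525.4, -169.1, 180.4]
tcp_rot: [-180.0, -0.0, 101.9]
ft_force: [-0.7, 0.2, -0.1]
finger_gap: 51.3
```

Emit:
jog_arm(targets=[[0, 0, 0, 0, 0, 0, 0.3], [0, 0, 0, 0, 0, 0, 0.2], [0, 0, 0, 0, 0, 0, 0], [0, 0, 0, 0, 0, 0, 0]])

```text
time: 9.18
tool_pos: [525.5, -169.0, 180.6]
tcp_rot: [-180.0, 0.0, 101.9]
ft_force: [-0.2, 0.1, -0.7]
finger_gap: 85.2
```

```bash
python3 shot.py scene s9;python3 shot.py wrist w9;  python3 go.py 525.7 -169 185 102; python3 ov.py s9 545.2 -246.5 70 ov9.png
```

```text
[810.7 471.6 997.2] [-1.4535e+02  1.1000e-01  1.5107e+02] [ 525.48115496 -169.02048191  180.65670249]
[ 511.4 -102.8  351.1] [1.6436e+02 2.0000e-02 1.1880e+01] [ 525.48174282 -168.99589731  180.65617699]
t 9.28 pos [ 525.5 -169.   180.7] rot [-180.     -0.    101.92] gap 85.9 F [-0.  -0.5 -0.6]
d [-0.      0.0002 -0.0043] w [-0.    -0.    -0.001]
```

View pics/ov9.png

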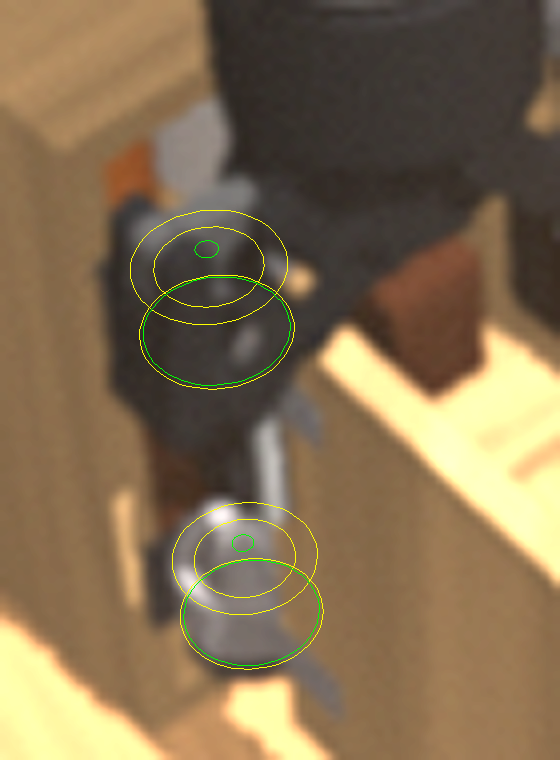

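View pics/w9.png

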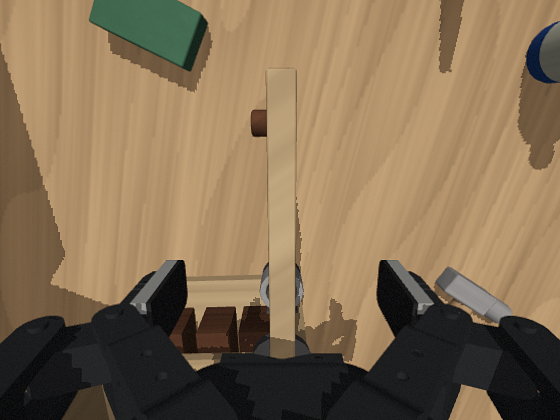

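The wrist view shows the door standing between the open fingers, its edge running from (282,70) to (282,355). I retract straight up.

Emit:
jog_arm(targets=[[0, 0, -0.02, 0, 0, 0, 0], [0, 0, -0.05, 0, 0, 0, 0], [0, 0, -0.085, 0, 0, 0, 0], [0, 0, -0.12, 0, 0, 0, 0], [0, 0, -0.15, 0, 0, 0, 0]])

```text
time: 9.7
tool_pos: [525.5, -169.0, 333.2]
tcp_rot: [179.9, 0.0, 101.9]
ft_force: [1.0, -0.9, 0.3]
finger_gap: 85.4
```

Emit:
jog_arm(targets=[[0.04, 0, 0, 0, 0, 0, 0], [0.08, 0, 0, 0, 0, 0, 0], [0.12, 0, 0, 0, 0, 0, 0], [0.16, 0, 0, 0, 0, 0, 0], [0.2, 0, 0, 0, 0, 0, 0]])

```text
time: 10.12
tool_pos: [483.5, 28.2, 330.9]
tcp_rot: [180.0, 0.0, 101.9]
ft_force: [0.9, 0.6, -0.1]
finger_gap: 85.6
```

Emit:
jog_arm(targets=[[0, 0.04, 0, 0, 0, 0, 0], [0, 0.04, 0, 0, 0, 0, 0], [0, 0.04, 0, 0, 0, 0, 0], [0, 0.04, 0, 0, 0, 0, 0], [0, 0.04, 0, 0, 0, 0, 0]])

```text
time: 10.53
tool_pos: [523.3, 34.5, 331.6]
tcp_rot: [179.9, 0.0, 101.9]
ft_force: [0.7, -0.5, 0.1]
finger_gap: 85.7
```

```bash
python3 shot.py scene s10;python3 shot.py top t10;  python3 go.py 525.7 -169 185 102; python3 ov.py s10 545.2 -246.5 70 ov10.png;python3 - <<'E'
from h import *;import pickle
t=pickle.load(open('t10.pkl','rb'));crop(t,280,420,150,250,5.5,'t10c.png')
E
```

```text
[810.7 471.6 997.2] [-1.4535e+02  1.1000e-01  1.5107e+02] [523.33083747  34.36561251 331.92241581]
[ 414.5  -26.  1000.3] [-174.1    -1.48  -88.92] [523.33443601  34.31905414 331.95098619]
t 10.63 pos [523.3  34.3 332. ] rot [1.7988e+02 3.0000e-02 1.0186e+02] gap 85.7 F [ 0.3 -0.3  0.2]
d [-0.1994 -0.0398  0.147 ] w [ 0.002  0.001 -0.002]
```

View pics/s10.png

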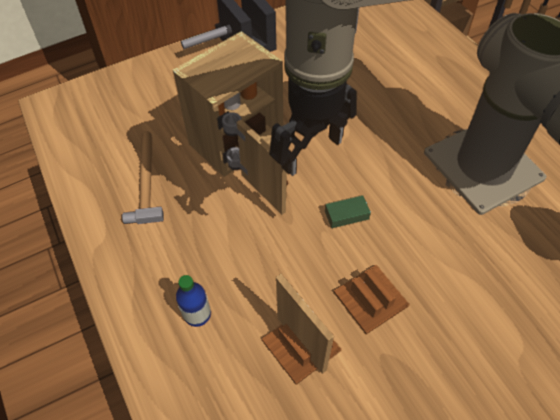

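View pics/ov10.png

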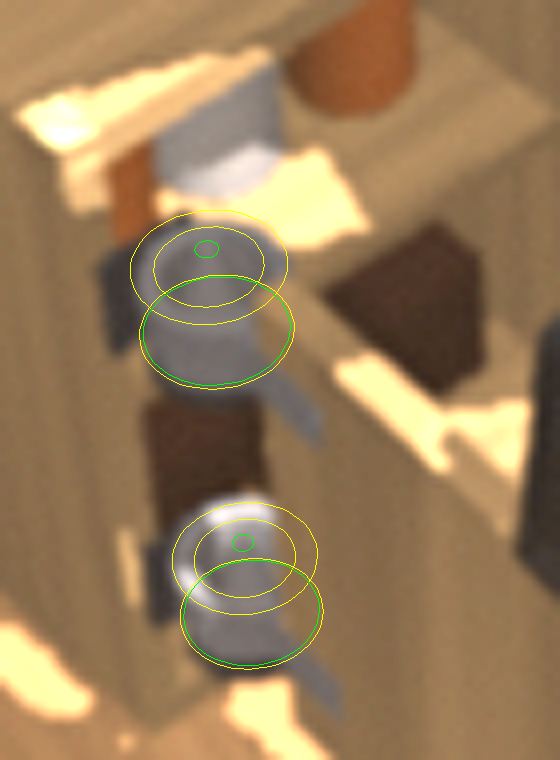

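View pics/t10.png

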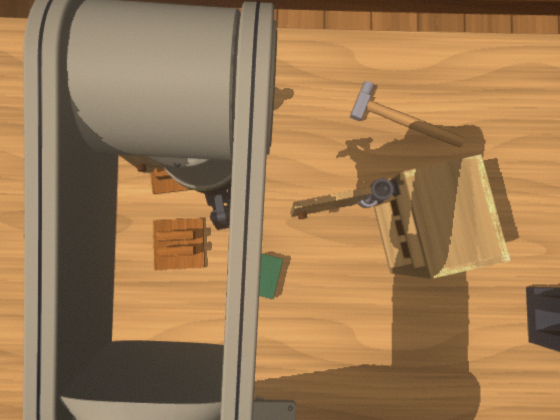

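Emit:
jog_arm(targets=[[0, 0, 0, 0, 0, 0, 0], [0, 0, 0, 0, 0, 0, 0], [0, 0, 0, 0, 0, 0, 0], [0, 0, 0, 0, 0, 0, 0], [0, 0, 0, 0, 0, 0, 0]])

```text
time: 11.05
tool_pos: [523.3, 34.8, 330.8]
tcp_rot: [180.0, 0.0, 101.9]
ft_force: [0.1, 1.2, 0.2]
finger_gap: 85.3
```

```bash
python3 shot.py scene s11; python3 - <<'E'
from h import *;import pickle
a=pickle.load(open('s10.pkl','rb'))['pixels'].astype(int);b=pickle.load(open('s11.pkl','rb'))['pixels'].astype(int)
d=abs(a-b).max(2); print("door region",d[105:215,215:290].max(),d[105:215,215:290].mean(),"static bg",d[270:400,20:150].max(),d[270:400,20:150].mean())
o=pickle.load(open('s0.pkl','rb'))[1]['pixels'].astype(int);e=abs(o-b).max(2)[275:385,258:345];print("panel vs start",e.mean(),np.percentile(e,95))
t=pickle.load(open('t10.pkl','rb'));crop(t,280,420,150,250,5.5,'t10c.png')
E
```

```text
[810.7 471.6 997.2] [-1.4535e+02  1.1000e-01  1.5107e+02] [523.27094318  34.87739448 330.69603497]
door region 46 1.5296969696969698 static bg 4 1.0250295857988165
panel vs start 12.174190177638453 15.0
```

View pics/t10c.png

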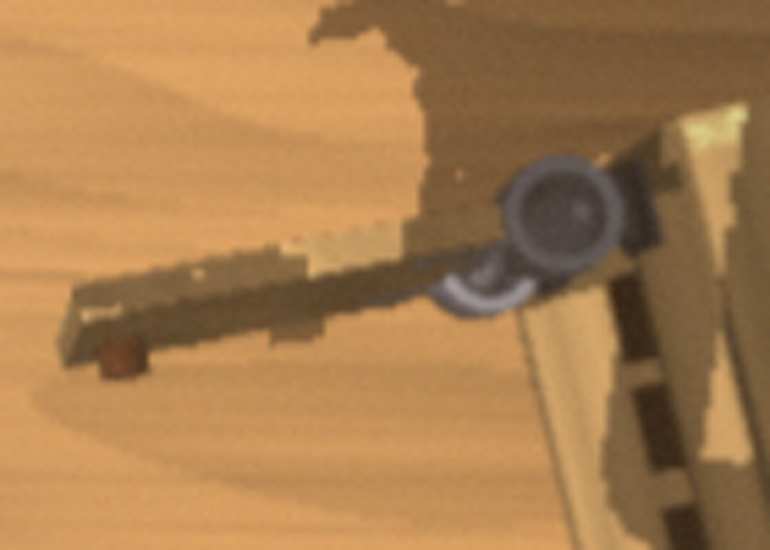

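```bash
python3 - <<'E'
from h import *;import pickle
A=pickle.load(open('s10.pkl','rb'));B=pickle.load(open('s11.pkl','rb'));a=A['pixels'].astype(int);b=B['pixels'].astype(int)
d=abs(a-b).max(2)[105:215,215:290]; ys,xs=np.where(d>10);print(len(ys),list(zip(xs+215,ys+105))[:25])
o=pickle.load(open('s0.pkl','rb'))[1]['pixels']
g=lambda p:np.float32(cv2.cvtColor(p[275:385,258:345],cv2.COLOR_RGB2GRAY))
print("panel shift px",cv2.phaseCorrelate(g(o),g(B['pixels'])))
t=pickle.load(open('t10.pkl','rb'))
uv=(280+562.5/5.5-.5,150+215.5/5.5-.5);print(atz(t,uv,209))
uv2=(205+211/8-.5,85+267/8-.5);print(tri([(t,uv),(B,uv2)]))
E
```

```text
109 [(np.int64(245), np.int64(105)), (np.int64(246), np.int64(105)), (np.int64(225), np.int64(108)), (np.int64(226), np.int64(108)), (np.int64(224), np.int64(109)), (np.int64(225), np.int64(109)), (np.int64(226), np.int64(109)), (np.int64(248), np.int64(109)), (np.int64(249), np.int64(109)), (np.int64(248), np.int64(110)), (np.int64(249), np.int64(110)), (np.int64(217), np.int64(111)), (np.int64(218), np.int64(111)), (np.int64(248), np.int64(113)), (np.int64(248), np.int64(114)), (np.int64(249), np.int64(114)), (np.int64(241), np.int64(115)), (np.int64(241), np.int64(116)), (np.int64(242), np.int64(116)), (np.int64(241), np.int64(117)), (np.int64(289), np.int64(119)), (np.int64(289), np.int64(120)), (np.int64(289), np.int64(122)), (np.int64(275), np.int64(123)), (np.int64(276), np.int64(123))]
panel shift px ((0.019769008305978275, 0.007227129360366291), 0.848097360752247)
[ 541.36861938 -243.91106521  209.        ]
(array([ 543.15322315, -245.54222211,  208.01558059]), [np.float64(2.0321682046499805), np.float64(2.032168204650108)])
```

```bash
python3 -c "
from bench import r
print(r.sense()['qd'].round(2)); print(r.hand_in())"
```

```text
[ 0.05  0.09 -0.09  0.1  -0.05 -0.03]
the job is handed in; nothing more can be done
None
```

I hung the door on both hinge pins and let go. I handed the job in with the clock at about 11.1 s, and no verdict was reported. I gripped the door by its top edge, lifted it out of the stand, brought it in from the cupboard's front and lowered it until it touched at the expected height. I then released it and backed the arm well clear.

**Last checks:**
- **Knuckles:** the model of the knuckles fully home overlaid both to within about 1–2 mm. The upper ring's top measured about 208 mm high, against 209 expected. The ring sat about 3 mm sideways of the pin, inside the 10 mm limit and about equal to the play in the fit.
- **Plain panel:** it shifted about 0.02 px in the picture, so it has effectively not moved.
- **At rest:** two pictures of the door about 0.4 s apart differed only in scattered small patches, which I took to be arm and shadow edges. That comparison was not completely clean.
- **Arm:** it touches nothing, with wrist force near zero and fingers open. The force readings I saw stayed under about 16 N.

**Disagreement:** the top and scene cameras differ by about 3–4 mm in absolute position. I steered by the positions of the knuckles and pins relative to each other, and those agreed to about 1–2 mm.

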